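Set the book gauge to its stop

TASK

Set the book gauge for the next box: press down the ribbed plate in the middle of the sliding carriage to free its brake and, keeping it pressed, push the carriage along the rail until it butts against the stop, the aluminium block with the brass thumb screw. Then let the plate come up so that the brake holds it there. Do not drag the carriage with the brake on, and pick nothing up: the weight, eraser, jar and tools around it stay where they lie.

Things in the scene. Friction and masses are not known exactly. Their poses are not given: they have to be found in the camera images.
- gauge: book-sizing gauge, fixed to the table: white base board 150 (x) x 430 (y) x 12 mm with a slotted aluminium rail, 44 mm wide, 420 mm long, along its own y, rail top 36 mm above the table, and a rule with black marks beside it. Origin at table level under the rail's middle; z up; turned about z differently each time
- saddle (a point): centre of the press plate's upper face when up, 60 mm above the table; rides along the rail with the carriage, not down with the plate; axes as the gauge. Ribbed aluminium plate, 50 (x) x 56 (y) mm, between two end ridges of the carriage (60 mm apart inside along y, each 12 mm thick, tops 12 mm above the plate); its x sides are open
- carriage (a joint): place of the carriage along the rail, m, 0 mid-rail, growing along the gauge's +y. Dark steel, 84 mm long (y), 64 mm wide, centred on saddle, with a thin jaw blade reaching 68 mm out on its -x side, 3 mm lower than the plate. With the plate up a brake holds it to some 15 to 23 N; with the plate pressed it slides with 1 to 2 N
- plate (a joint): how far the press plate is down, m: 0 up (brake on), 0.006 fully down; springs back up by itself. Starts to sink at about 6 N, bottom at about 9 N; the brake is off from about 0.001; count it as pressed from 0.003
- stop_block: the stop: plain aluminium block clamped on the rail, 54 (x) x 24 (y) x 34 mm tall, with a round brass thumb screw (22 mm) on top, up to 50 mm above its origin. Origin: centre of its underside, on the rail top; axes as the gauge. It may be at the +y or -y end, at varying distance. When the carriage butts against it, its origin is 54 mm from saddle horizontally
- reading_lens: low black clip fixed on the rail, 54 x 24 x 18 mm, with a round lens 48 mm across beside it, on the other side of the carriage from the stop; not the stop. Origin: centre of its underside, 36 mm above the table
- eraser_block: white eraser, 25 x 60 x 14 mm, on the table on the robot's side of the gauge. Loose; origin at the centre of its underside
- paper_weight: steel weight, 48 mm across, 34 mm tall with an 18 x 18 mm knob on top, on the table on the robot's side of the gauge. Loose; origin at the centre of its underside
- bone_folder: flat cream folding tool, 22 x 150 x 5 mm, on the table on the robot's side of the gauge. Loose; origin at the centre of its underside
- paste_jar: jar with lid, 60 mm across, 70 mm tall, on the table behind the gauge. Loose; origin at the centre of its underside
- small_brush: flat brush, 20 x 160 x 10 mm, lying on the table behind the gauge. Loose; origin at the centre of its underside (of the wooden handle)

How it is judged (in metres and radians):
On the way, in this order (a step that is already met when the one before it is completed fails the run):
1. the plate is pressed down 3 mm or more while the carriage is still within 10 mm of its starting place (value of joint plate above 0.003 m and distance of saddle from where it was at the start of the episode below 0.01 m), for 0.1 s.
2. the carriage is against the stop block (gap under 3 mm) with the plate still pressed (horizontal distance between saddle and stop_block below 0.057 m and value of joint plate above 0.002 m), for 0.1 s.
At the end, for the whole second after the job is handed in: the carriage rests against the stop block (gap under 3 mm, that is saddle to stop origin under 57 mm), the plate is up again (within 1 mm) so the brake is on, and every loose thing is within 20 mm of where it began (horizontal distance between saddle and stop_block below 0.057 m and value of joint plate below 0.001 m and velocity of joint carriage between -0.003 and 0.003 m/s and distance of each of eraser_block, paper_weight, bone_folder, paste_jar, small_brush from where it was at the start of the episode below 0.02 m); the robot touches nothing.
It fails at once if the carriage is dragged along with the brake on (more than 4 mm from its starting place and moving faster than 15 mm/s with the plate less than 0.5 mm down) (distance of saddle from where it was at the start of the episode above 0.004 m and value of joint plate below 0.0005 m and (velocity of joint carriage above 0.015 m/s or velocity of joint carriage below -0.015 m/s)).
It fails at once if a loose thing is lifted, carried or pushed more than 20 mm from its place (not (distance of eraser_block from where it was at the start of the episode below 0.02 m) or not (distance of paper_weight from where it was at the start of the episode below 0.02 m) or not (distance of bone_folder from where it was at the start of the episode below 0.02 m) or not (distance of paste_jar from where it was at the start of the episode below 0.02 m) or not (distance of small_brush from where it was at the start of the episode below 0.02 m)).
It also fails if it takes over 38 s, if anything falls off the work surface, if the arm or the gripper's body presses on something with over 40 N, if the wrist force passes 120 N, or if a joint passes its speed limit or range.

ROBOT

A 6-joint arm with a two-finger parallel gripper is mounted at the origin on the work surface. World frame = base frame: x ahead of the robot, y to its left, z up, the work surface at z = 0. Lengths are in mm, angles in rad, forces in N, time in s.
With the tool pointing down it reaches from about 250 to 800 mm from the base axis. Payload 3.9 kg.
Tool frame: the origin (TCP) lies where the fingers leave the gripper's body, on its centre line; the fingertips stand 73 mm ahead of it and the grasp point (between the pads) lies 54 mm ahead of it (grip_depth is the z of the grasp point in the tool frame, in mm); z points along the fingers, y is the line along which they close (so a half turn about z gives the same grasp; the last joint's range is limited). The gripper opens to 85 mm and grips with 20 to 120 N. Pads are 22 mm wide; open, the fingers measure 114 mm over their backs; the gripper's body (76 mm by 85 mm) begins 54 mm behind the grasp point. The pads swing forward as they close: fully open they stand 13 mm farther back than shut.
Start: joints at [-1.246, 0.26, -0.138, 1.173, 0, 1.571], TCP at [167.533, -497.542, 303.904] pointing down, gripper open.
Joint ranges: [-2.78, 2.78], [-0.83, 1.72], [-1.28, 1.37], [-1.9, 2.12], [-1.57, 1.48], [-3.14, 3.14]. Speed limits (rad/s): [2.57, 2.57, 3.14, 3.14, 3.14, 3.14].

INTERFACE

Orientations are given as a rotation vector (axis times angle).
In Python, from plant import get_obs, camera, sign_off, grip_depth gives the robot as it stands.
- The arm moves only by the tool arm_command, never from a script. Its argument "targets" is text: rows parted by semicolons, each of 4 numbers parted by spaces: the shift along the tool's x, y, z in m, then the turn about the tool's z in rad. A call has 1 to 20 rows; each row shifts and turns the commanded pose from where the row before left it, along the tool's axes as they then stand; what a row does not reach is not made up. A row lasts 1/12 s, in which the tool goes at most 41.7 mm and 7.16 degrees, less where a joint would pass 70% of its speed; a pose out of reach is approached as far as the arm can. A call with a gripper value outside its range is refused whole. "hand" is the closure in counts, from 0 (fully open) to 255 (shut), set as the call begins (left out, the last holds). The fingers move at their own pace and stop on an object; the grip force is fixed at half the most. Time passes only in rows, so rows that do not move let the fingers close. It gives the time, the measured TCP pose, the force, the opening and the grip force at its end, in the units of the state.
- get_obs(): the state, without advancing time (a new reading comes with each control period).
- camera(name): name is "scene" or "top"; returns a dict with "image" (384x512x3 uint8, blue, green, red), "K" (3x3 intrinsics, pixels), "world_from_camera" (4x4, takes a point from camera to world coordinates). Camera axes: x right, y up, looking along -z (the intrinsics and any distortion apply to the point x, -y, -z); pixel columns grow to the right and rows downward; lengths in mm; the calibration is good to about 2 mm. A picture is of the moment at which its call begins. There is no depth.
- sign_off(): hands the job in; it is judged then, once.
The state is a dict: "time": time; "qpos": joint angles; "joint_velocities": joint speeds; "joint_efforts": joint torques, N m; "position": TCP position; "tcp_rot": TCP orientation; "contact_force": force on the tool from outside, world axes, zero at the start; "ft_torque": the same for the moment, N m; "gripper_width": finger opening in mm; "grasp_force": force on a finger pad.
Only numpy, scipy, OpenCV 4.12 (cv2) and the standard library are available. Lean on these libraries where they do the work, as an engineer would, in place of code of your own. Each camera call takes 0.05 s, during which the arm holds its last target. There are 200 camera calls.

## Working session

There is one attempt and no reset: what is moved stays moved. The work goes in short steps, Python scripts to look and compute and a tool call to move; the robot and the scene stay as the last step left them, time stands still between calls to the robot, and variables do not carry over. Pictures are saved under pics/ and viewed, at most 10 in all, crops included, and the job is handed in when it is done.

Besides the shell and the picture viewer there is one more tool, called after "Request:" as a command line: name --argument value ..., lists and objects as JSON in quotes. arm_command: Moves the arm, as the interface text tells. Its arguments: {"type":"object","properties":{"targets":{"type":"string"},"hand":{"type":"number"}},"required":["targets"]}

```bash
mkdir -p pics; python3 - <<'E'
from plant import *
import cv2,numpy as np
o=get_obs();print({k:np.round(v,3) for k,v in o.items()},grip_depth)
for n in("scene","top"):
    c=camera(n);cv2.imwrite(f"pics/{n}0.png",cv2.resize(c["image"],(800,600)));np.savez(n+"0",**c);print(n,c["K"],c["world_from_camera"].round(3), c.keys())
E
```

```text
{'time': np.float64(0.0), 'qpos': array([-1.246,  0.261, -0.139,  1.173, -0.   ,  1.571]), 'joint_velocities': array([-0.001,  0.   ,  0.001,  0.001, -0.   , -0.   ]), 'joint_efforts': array([-1.0000e-03, -4.0568e+01,  2.5392e+01,  1.9000e-02, -0.0000e+00,
        0.0000e+00]), 'position': array([ 167.328, -497.061,  303.065]), 'tcp_rot': array([-3.098e+00, -5.080e-01,  1.000e-03]), 'contact_force': array([-0.442,  0.408, -0.018]), 'ft_torque': array([ 0.005, -0.052, -0.002]), 'grasp_force': np.float64(0.0), 'gripper_width': np.float64(85.503)} 53.900000000000006
scene [[459.48947519   0.         253.72426302]
 [  0.         459.48947519 188.63215332]
 [  0.           0.           1.        ]] [[-4.640000e-01 -6.850000e-01  5.610000e-01  1.026662e+03]
 [ 8.850000e-01 -3.710000e-01  2.800000e-01  2.617930e+02]
 [ 1.600000e-02  6.270000e-01  7.790000e-01  7.328770e+02]
 [ 0.000000e+00  0.000000e+00  0.000000e+00  1.000000e+00]] dict_keys(['image', 'K', 'world_from_camera'])
top [[362.32105923   0.         261.06423467]
 [  0.         362.32105923 187.45156213]
 [  0.           0.           1.        ]] [[-8.80000e-02  9.69000e-01 -2.30000e-01  3.68425e+02]
 [-9.96000e-01 -8.40000e-02  2.50000e-02  3.61950e+01]
 [ 4.00000e-03  2.32000e-01  9.73000e-01  8.24574e+02]
 [ 0.00000e+00  0.00000e+00  0.00000e+00  1.00000e+00]] dict_keys(['image', 'K', 'world_from_camera'])
```

View pics/top0.png

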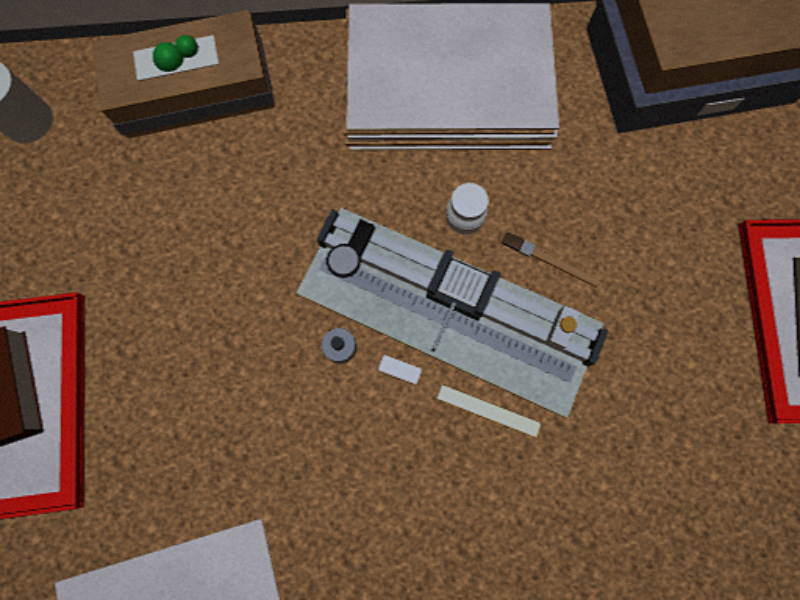

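View pics/scene0.png

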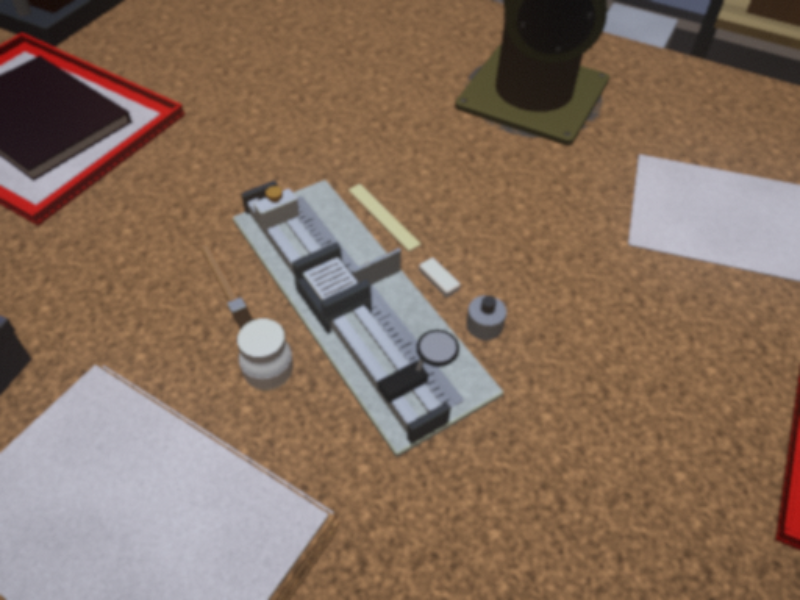

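The top view shows the carriage plate at about (464,283) in the 800x600 picture. The brass screw and stop are at (569,325), on the robot's right, and the lens is at (345,258). The jaw points towards the robot, so gauge −y is the stop side.

```bash
cat >h.py <<'E'
import numpy as np,cv2
from scipy.spatial.transform import Rotation as R
def ray(c,p,z):
    K,T=c["K"],c["world_from_camera"]
    d=np.linalg.inv(K)@[p[0],p[1],1]; d=T[:3,:3]@(d*[1,-1,-1]); o=T[:3,3]
    return o+d*(z-o[2])/d[2]
def proj(c,P):
    T=c["world_from_camera"]; q=T[:3,:3].T@(np.array(P)-T[:3,3]); q=q*[1,-1,-1]
    u=c["K"]@q; return u[:2]/u[2]
def blobs(c,mask,box,amin):
    m=np.zeros(mask.shape,np.uint8);x0,y0,x1,y1=box;m[y0:y1,x0:x1]=mask[y0:y1,x0:x1]
    return [k for k in cv2.findContours(m,0,2)[0] if cv2.contourArea(k)>amin]
E
python3 - <<'E'
from h import *
from plant import get_obs
c=dict(np.load("top0.npz"));s=dict(np.load("scene0.npz"))
def hsv(c):return cv2.cvtColor(c["image"],cv2.COLOR_BGR2HSV)
for n,c,bs,bp in(("top",c,(345,195,380,220),(270,160,325,205)),("scene",s,(160,110,190,135),(190,160,232,195))):
    h=hsv(c)
    b=(cv2.inRange(h,(8,150,120),(28,255,255)))
    for k in blobs(c,b,bs,5):
        p=cv2.minAreaRect(k)[0];print(n,"screw",p,cv2.contourArea(k),ray(c,p,86).round(1),ray(c,p,80).round(1))
    b=cv2.inRange(c["image"],(110,110,110),(255,255,255)); b=cv2.morphologyEx(b,cv2.MORPH_CLOSE,np.ones((3,3)))
    for k in blobs(c,b,bp,60):
        r=cv2.minAreaRect(k);print(n,"plate",r,cv2.contourArea(k),ray(c,r[0],60).round(1))
        q=np.array([ray(c,p,60)[:2] for p in cv2.boxPoints(r)]);print(q.round(1).tolist(),np.linalg.norm(np.diff(q,axis=0),axis=1).round(1))
cv2.imwrite("pics/crop.png",np.hstack([cv2.resize(dict(np.load("top0.npz"))["image"][125:270,185:395],(800,552),interpolation=2)]))
o=get_obs();print(R.from_rotvec(o["tcp_rot"]).as_matrix().round(3))
E
```

```text
top screw (364.0, 207.0) 52.5 [ 483.5 -191.2   86. ] [ 484.4 -193.    80. ]
top plate ((315.5, 191.0), (26.0, 17.0), 90.0) 260.0 [531.5 -99.8  60. ]
[[562.0, -84.9], [558.8, -121.9], [501.5, -114.5], [504.6, -78.1]] [37.2 57.8 36.5]
top plate ((296.4072265625, 179.95877075195312), (25.891328811645508, 23.5560302734375), 23.96249008178711) 549.0 [559.6 -61.3  60. ]
[[550.5, -24.0], [597.2, -49.9], [568.9, -99.0], [522.8, -72.6]] [53.5 56.7 53.1]
top plate ((286.0, 182.0), (44.0, 32.0), 90.0) 421.0 [557.  -38.2  60. ]
[[610.0, -8.2], [603.9, -78.7], [505.6, -67.4], [511.5, 1.0]] [70.7 98.9 68.7]
scene screw (174.5, 122.5) 27.0 [ 484.5 -192.9   86. ] [ 479.5 -197.1   80. ]
scene plate ((216.37107849121094, 174.4641876220703), (22.596782684326172, 39.705238342285156), 60.524105072021484) 657.0 [545.2 -59.6  60. ]
[[566.0, -98.2], [489.8, -65.3], [524.4, -20.9], [596.9, -54.3]] [83.1 56.3 79.8]
[[ 0.948  0.319 -0.001]
 [ 0.319 -0.948  0.002]
 [-0.    -0.002 -1.   ]]
```

View pics/crop.png

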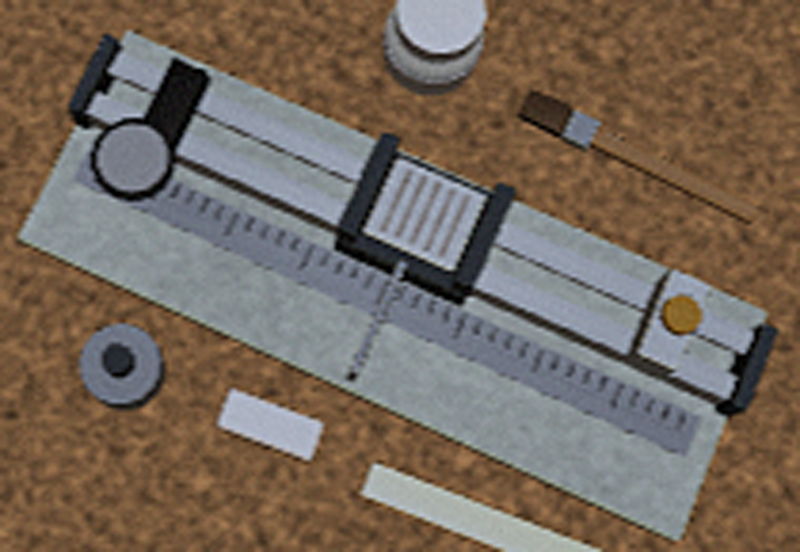

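Both views agree: plate centre is near (560,−61), the screw is near (484,−192), and the rail direction is (0.5, 0.866). The plate sides measure 53.5 × 56.7 mm, which matches the given size. The travel is about 97 mm towards −y. I'll move above the plate with the fingers shut and tool x along the rail.

Request:
arm_command --targets "0.0315 -0.0176 0 0;0.0315 -0.0176 0 0;0.0315 -0.0176 0 0;0.0315 -0.0176 0 0;0.0315 -0.0176 0 0;0.0315 -0.0176 0 0;0.0315 -0.0176 0 0;0.0315 -0.0176 0 0;0.0315 -0.0176 0 0;0.0315 -0.0176 0 0;0.0315 -0.0176 0 0;0.0315 -0.0176 0 0;0.0315 -0.0176 0 0;0.0315 -0.0176 0 0;0.0315 -0.0176 0 0;0.0315 -0.0176 0 0;0 0 0 -0.12;0 0 0 -0.12;0 0 0 -0.12;0 0 0 -0.12" --hand 255

```text
time: 1.77
position: [555.2, -69.3, 303.1]
tcp_rot: [-2.886, -1.24, 0.002]
contact_force: [-1.0, -0.2, 1.0]
gripper_width: -0.1
grasp_force: 0.0
```

Request:
arm_command --targets "0 0 0 -0.12;0 0 0 -0.12;0 0 0.03 0;0 0 0.03 0;0 0 0.03 0;0 0 0 0;0 0 0 0;0 0 0 0"

```text
time: 2.43
position: [555.9, -69.9, 215.1]
tcp_rot: [2.722, 1.567, 0.001]
contact_force: [-0.0, -0.3, -0.4]
gripper_width: 0.3
grasp_force: 0.0
```

```bash
cat >look.py <<'E'
import sys
from h import *
from plant import *
n=sys.argv[1]
o=get_obs();M=R.from_rotvec(o["tcp_rot"]).as_matrix();print(o["time"],o["position"].round(1),M.round(3).tolist(),o["contact_force"].round(1),o["gripper_width"])
g=np.array([.5,.866]);t=o["position"]+73*M[:,2]
print("tip",t.round(1),"rel plate along g, x:",((t[:2]-[560,-61])@g).round(1),((t[:2]-[560,-61])@[.866,-.5]).round(1))
a=camera("top");b=camera("scene");np.savez("l"+n,**a)
for c,P in((a,t),(b,t)):print(proj(c,P).round(1))
im=[]
for c in(a,b):
    u=proj(c,[540,-90,70]).astype(int);x,y=max(u[0]-75,0),max(u[1]-75,0);im.append(cv2.resize(c["image"][y:y+150,x:x+150],(400,400)))
cv2.imwrite(f"pics/l{n}.png",np.hstack(im))
E
python3 look.py 1
```

```text
2.4333 [555.9 -69.9 215.1] [[0.502, 0.865, 0.001], [0.865, -0.502, -0.0], [0.0, 0.001, -1.0]] [-0.  -0.3 -0.4] 0.29683312409206214
tip [556.  -69.9 142.1] rel plate along g, x: -9.7 1.0
[305.1 170.8]
[206.1 146.4]
```

View pics/l1.png

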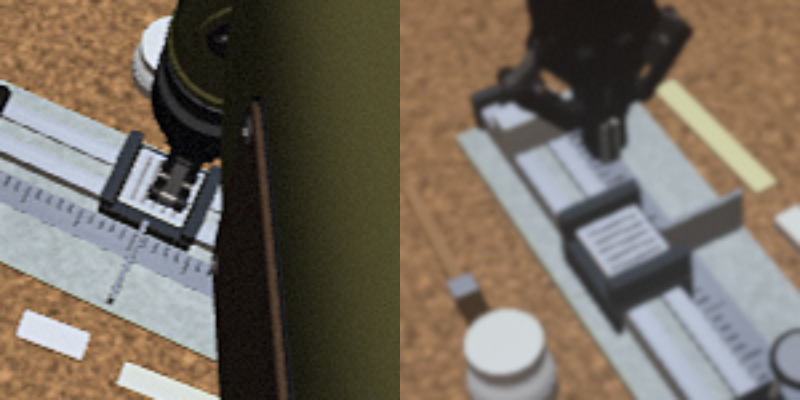

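The picture shows the shut fingers over the plate, about 10 mm towards the stop-side ridge and clear of it. The orientation matches the rail. Now I'll descend to just above the plate.

Request:
arm_command --targets "0 0 0.02 0;0 0 0.02 0;0 0 0.02 0;0 0 0.012 0;0 0 0.003 0;0 0 0 0;0 0 0 0;0 0 0 0"

```text
time: 3.2
position: [556.6, -70.0, 140.6]
tcp_rot: [2.721, 1.567, 0.004]
contact_force: [-0.3, 0.3, 0.5]
gripper_width: 0.2
grasp_force: 0.0
```

Request:
arm_command --targets "0 0 0.002 0;0 0 0.002 0;0 0 0.002 0;0 0 0.001 0;0 0 0 0;0 0 0 0;0 0 0 0"

```text
time: 3.78
position: [555.5, -69.9, 132.2]
tcp_rot: [2.722, 1.567, 0.001]
contact_force: [-0.3, -0.4, 3.8]
gripper_width: 0.1
grasp_force: 1.7
```

Contact came at TCP z ≈ 132, as expected for a plate top at 60. Next I'll press.

Request:
arm_command --targets "0 0 0.001 0;0 0 0.001 0;0 0 0.001 0;0 0 0.001 0;0 0 0 0;0 0 0 0;0 0 0 0"

```text
time: 4.37
position: [555.5, -69.9, 128.6]
tcp_rot: [2.722, 1.567, 0.001]
contact_force: [-1.5, 0.3, 7.7]
gripper_width: -0.0
grasp_force: 3.7
```

Request:
arm_command --targets "0 0 0.001 0;0 0 0.001 0;0 0 0 0;0 0 0 0;0 0 0 0"

```text
time: 4.78
position: [555.5, -69.9, 126.8]
tcp_rot: [2.722, 1.567, 0.001]
contact_force: [-1.5, 0.1, 8.1]
gripper_width: -0.1
grasp_force: 4.2
```

Request:
arm_command --targets "0 0 0.001 0;0 0 0.0005 0;0 0 0 0;0 0 0 0;0 0 0 0"

```text
time: 5.2
position: [555.7, -69.6, 126.5]
tcp_rot: [2.722, 1.567, 0.003]
contact_force: [-3.8, 1.0, 16.0]
gripper_width: 0.2
grasp_force: 8.0
```

The plate is bottomed at 16 N, so I'll slide towards the stop (tool −x).

Request:
arm_command --targets "-0.002 0 0 0;-0.003 0 0 0;-0.005 0 0 0;-0.005 0 0 0;-0.005 0 0 0;-0.005 0 0 0;-0.005 0 0 0;-0.005 0 0 0;-0.005 0 0 0;-0.005 0 0 0;-0.005 0 0 0;-0.005 0 0 0;-0.005 0 0 0;-0.005 0 0 0;-0.005 0 0 0;-0.003 0 0 0;-0.002 0 0 0;0 0 0 0;0 0 0 0"

```text
time: 6.78
position: [518.3, -134.7, 126.5]
tcp_rot: [2.722, 1.567, 0.004]
contact_force: [-2.8, 2.1, 15.1]
gripper_width: -0.1
grasp_force: 8.1
```

Request:
arm_command --targets "-0.002 0 0 0;-0.002 0 0 0;-0.002 0 0 0;-0.002 0 0 0;-0.002 0 0 0;-0.002 0 0 0;-0.002 0 0 0;-0.002 0 0 0;-0.002 0 0 0;0 0 0 0;0 0 0 0"

```text
time: 7.7
position: [509.4, -150.2, 126.5]
tcp_rot: [2.721, 1.567, 0.004]
contact_force: [-3.4, 2.1, 16.8]
gripper_width: -0.1
grasp_force: 8.0
```

Request:
arm_command --targets "-0.001 0 0 0;-0.001 0 0 0;-0.001 0 0 0;-0.001 0 0 0;-0.001 0 0 0;0 0 0 0;0 0 0 0"

```text
time: 8.28
position: [507.6, -153.5, 126.5]
tcp_rot: [-2.722, -1.569, -0.008]
contact_force: [-2.0, 4.8, 14.5]
gripper_width: -0.0
grasp_force: 7.6
```

```bash
python3 look.py 2
```

```text
8.2833 [ 507.6 -153.5  126.5] [[0.501, 0.865, 0.004], [0.865, -0.501, 0.003], [0.005, 0.002, -1.0]] [-2.   4.8 14.5] -0.012543761124446521
tip [ 507.9 -153.3   53.5] rel plate along g, x: -106.0 1.0
[340.8 200.1]
[186.2 147.7]
```

View pics/l2.png

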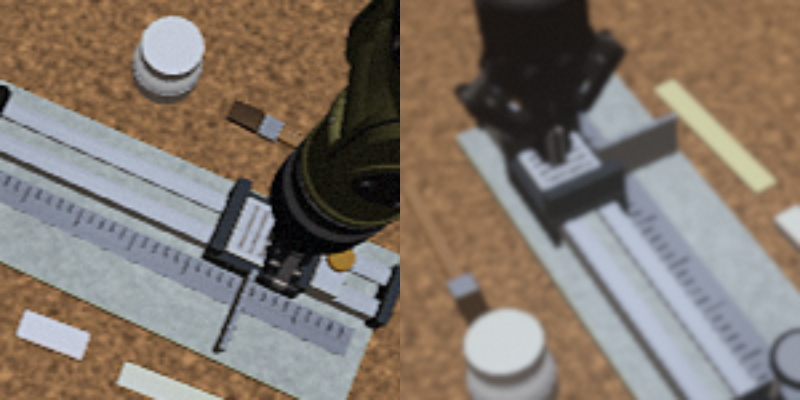

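The picture shows the carriage close to the stop, and the resisting force along the rail has risen to about 3 N. I'll push a little more to seat it.

Request:
arm_command --targets "-0.001 0 0 0;-0.001 0 0 0;-0.001 0 0 0;-0.001 0 0 0;0 0 0 0;0 0 0 0;0 0 0 0"

```text
time: 8.97
position: [506.7, -155.9, 126.4]
tcp_rot: [-2.72, -1.569, -0.014]
contact_force: [1.9, 8.3, 13.3]
gripper_width: 0.1
grasp_force: 6.5
```

About 8 N along the rail, against a 1–2 N sliding resistance, means the carriage is seated on the stop. Now I'll lift off.

Request:
arm_command --targets "0 0 -0.001 0;0 0 -0.001 0;0 0 -0.002 0;0 0 -0.002 0;0 0 -0.002 0;0 0 -0.002 0;0 0 -0.003 0;0 0 -0.005 0;0 0 -0.015 0;0 0 -0.03 0;0 0 -0.04 0;0 0 -0.04 0;0.03 0 -0.01 0;0.04 0 0 0;0.04 0 0 0;0.04 0 0 0;0.04 0 0 0;0 0 0 0;0 0 0 0"

```text
time: 10.55
position: [600.0, 8.1, 276.8]
tcp_rot: [-2.72, -1.572, 0.001]
contact_force: [-0.7, 0.5, 0.5]
gripper_width: 0.1
grasp_force: 0.0
```

```bash
python3 - <<'E'
from h import *
from plant import *
o=get_obs();print(o["position"],o["contact_force"].round(1))
c=camera("top");s=camera("scene")
cv2.imwrite("pics/f.png",np.hstack([cv2.resize(c["image"][140:240,290:390],(400,400)),cv2.resize(s["image"][90:190,140:240],(400,400))]))
E
```

```text
[600.04867423   8.06779422 276.84036391] [-0.7  0.5  0.5]
```

View pics/f.png

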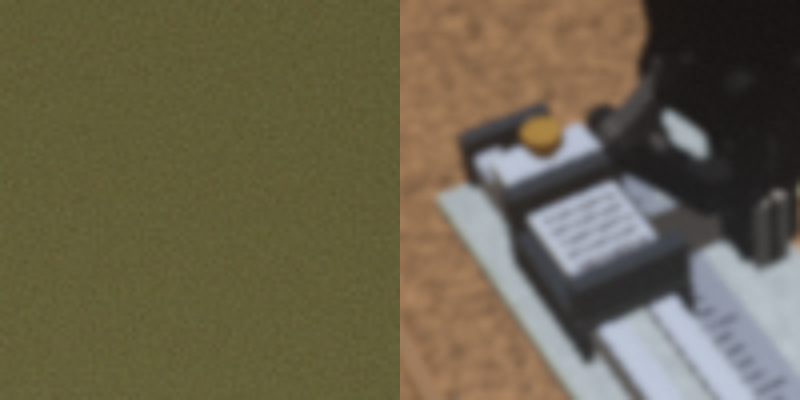

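The scene view shows the plate up and the carriage against the block, but the arm blocks the top view. I'll move clear and check the gap numerically.

Request:
arm_command --targets "0.03 0.03 -0.01 0;0.03 0.03 -0.01 0;0.03 0.03 0 0;0.03 0.03 0 0;-0.03 0.02 0 0;0.04 0 0 0;0.04 0 0 0;0.04 0 0 0;0 0 0 0;0 0 0 0"

```text
time: 11.48
position: [821.0, 114.1, 292.8]
tcp_rot: [-2.721, -1.568, 0.005]
contact_force: [0.7, -0.7, -0.3]
gripper_width: -0.2
grasp_force: 0.0
```

```bash
python3 - <<'E'
from h import *
from plant import *
o=get_obs();print(o["time"],o["position"])
c=camera("top")
k=cv2.inRange(cv2.cvtColor(c["image"],cv2.COLOR_BGR2HSV),(8,150,120),(28,255,255))
for b in blobs(c,k,(345,195,380,220),5):S=ray(c,cv2.minAreaRect(b)[0],86);print("screw",S)
m=cv2.morphologyEx(cv2.inRange(c["image"],(110,)*3,(255,)*3),cv2.MORPH_CLOSE,np.ones((3,3)))
u=proj(c,[511,-145,60]).astype(int)
for b in blobs(c,m,(u[0]-22,u[1]-22,u[0]+22,u[1]+22),100):
    r=cv2.minAreaRect(b);P=ray(c,r[0],60);print(r,P,"dist",np.linalg.norm((P-S)[:2]))
cv2.imwrite("pics/f2.png",cv2.resize(c["image"][140:240,290:390],(600,600),interpolation=2))
E
```

```text
11.4833 [821.03663288 114.07403563 292.76211443]
screw [ 483.55703055 -190.16813562   86.        ]
((325.0, 214.5), (9.0, 20.0), 90.0) [ 478.66885168 -113.73896142   60.        ] dist 76.58533124331841
((337.3344421386719, 198.0213165283203), (26.740341186523438, 24.278167724609375), 23.629377365112305) [ 511.97841576 -144.8639637    60.        ] dist 53.48124092173939
```

View pics/f2.png

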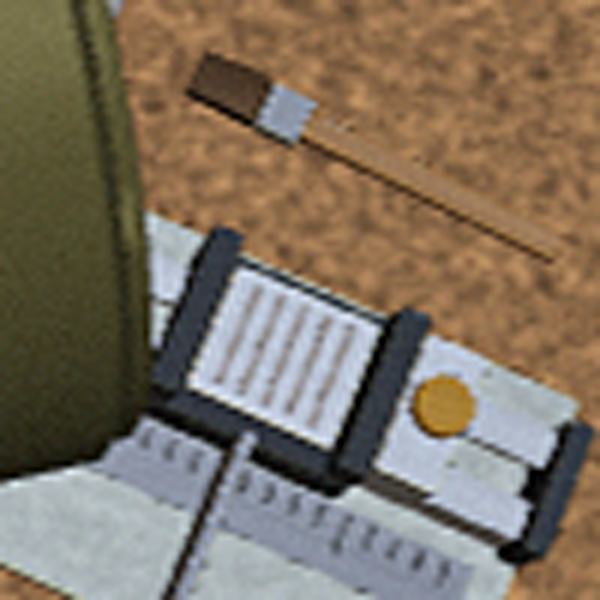

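The picture shows the carriage's right ridge at (380,400) touching the stop block. The measured distance is 53.5 mm against a nominal 54, and the arm is clear.

```bash
python3 -c "
from plant import *
print(sign_off())"
```

```text
the job is handed in; nothing more can be done
None
```

The job is handed in: I pressed the plate, pushed the carriage about 97 mm to the stop, and let the plate up. The last camera check measured 53.5 mm from saddle to stop (54 mm is butted). The sign-off returned no verdict.

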